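Set up the drying frame: rest over the dowel, kickstand down, hold upright

ROBOT

A 6-joint arm with a two-finger parallel gripper is mounted at the origin on the work surface. World frame = base frame: x ahead of the robot, y to its left, z up, the work surface at z = 0. Lengths are in m, angles in degrees, forces in N, time in s.
With the tool pointing down it reaches from about 0.25 to 0.725 m from the base axis. Payload 9.7 kg.
Tool frame: the origin (TCP) lies midway between the tips of the shut fingers; the grasp point (between the pads) lies 19 mm behind it; z points along the fingers, y is the line along which they close (so a half turn about z gives the same grasp; the last joint's range is limited). The gripper opens to 85 mm and grips with 20 to 120 N. Pads are 22 mm wide; open, the fingers measure 114 mm over their backs; the gripper's body (76 mm by 85 mm) begins 54 mm behind the grasp point. The pads swing forward as they close: fully open they stand 13 mm farther back than shut.
Start: joints at [65.718, 4.979, 10.078, 95.1, 0, 90], TCP at [0.226, 0.501, 0.199] pointing down, gripper open.
Joint ranges: [-179.16, 179.16], [-48.56, 103.87], [-65.8, 70.77], [-126.05, 130.52], [-82.76, 87.17], [-180, 180]. Speed limits (degrees/s): [127.2, 127.2, 147.25, 180, 180, 180].

INTERFACE

Orientations are given as [roll, pitch, yaw] about the fixed x, y, z axes, in that order (R = Rz(yaw) Ry(pitch) Rx(roll)).
In Python, from workcell import bot gives the robot as it stands. The module is installed in compiled form; this text tells all that it offers.
- The arm moves only by the tool send_rows, never from a script. Its argument "moves" is one flat list of numbers, 7 for each row, row after row: the shift along the world's x, y, z normalised to -1 to 1, where 1 is 0.025 m, then the turn, a rotation vector about the world's x, y, z normalised to -1 to 1, where 1 is 0.15 rad, then the closure, from -1 (fully open) to 1 (shut), so that 0 is half open. A call has 1 to 8 rows; each row shifts and turns the commanded pose from where the row before left it; what a row does not reach is not made up. A row lasts 1/8 s, in which the tool goes at most 62.5 mm and 10.7 degrees, less where a joint would pass 70% of its speed; a pose out of reach is approached as far as the arm can. A call with a number of a shift or a turn outside -1 to 1 is refused whole. A call with a gripper value outside its range is refused whole. The fingers move at their own pace and stop on an object; "squeeze" is the grip in N (left out, the last holds). Time passes only in rows, so rows that do not move let the fingers close. It gives the time, the measured TCP pose, the force, the opening and the grip force at its end, in the units of the state.
- bot.get_obs(): the state, without advancing time (a new reading comes with each control period).
- bot.camera(name): name is "scene" or "side" or "wrist"; returns a dict with "color" (400x640x3 uint8, red, green, blue), "camera_matrix" (3x3 intrinsics, pixels), "R" (3x3) and "t" (3): a world point X has camera coordinates R X + t. Camera axes: x right, y down, z forward; pixel columns grow to the right and rows downward; lengths in m; the calibration is good to about 2 mm. A picture is of the moment at which its call begins. There is no depth.
- bot.job_done(): hands the job in; it is judged then, once.
Trained networks look in the newest picture that a camera, given by its name, has taken for a name from the list of things; names that differ only in an ending like _2 or _b are one class to them, and where a whole thing is asked for, a point or a joint stands for the part that bears it (a point fixed in the world has none). Each returns a list of dicts, best first, with "p" (0 to 1); they miss things now and then, are a little off and sometimes report something else, mostly with a low value. They report only what shows in the picture. A call takes as long as a camera call.
- bot.boxes_of(camera, query): "extent" ([left, top, right, bottom] in pixels, round what is visible of it).
- bot.trace(camera, query): "region" (400x640 bool, what is visible of it) and "extent" ([left, top, right, bottom] in pixels, round what is visible of it).
- bot.landmark_of(camera, query): "pixel" ([column, row] in pixels: a listed point, or the origin of a listed thing).
The state is a dict: "time": time; "q": joint angles; "qd": joint speeds; "joint_efforts": joint torques, N m; "ee_pos": TCP position; "tcp_rot": TCP orientation; "wrist_force": force on the tool from outside, world axes, zero at the start; "torque": the same for the moment, N m; "opening": finger opening in m; "grasp_force": force on a finger pad.
Only numpy, scipy, OpenCV 4.12 (cv2) and the standard library are available. Lean on these libraries where they do the work, as an engineer would, in place of code of your own. Each camera call takes 0.05 s, during which the arm holds its last target. There are 200 camera calls.

TASK

Get the wooden drying frame ready for the painter: hang the small cork-topped saddle rest astride one half of the frame's top dowel and let go of it, then swing the folded-up kickstand leg forward over its centre until it is all the way down. Last, take the free half of the dowel with the fingers, bring the leaning frame upright and finish while still holding it there, because its hinge tips it back as soon as it is let go. Leave the tumbler, mug, bowl and paint jars where they stand.

Things in the scene. Friction and masses are not known exactly. Their poses are not given: they have to be found in the camera images.
- base: wooden base board of the drying frame, 250 x 350 x 18 mm, fixed to the table. Origin on the table below the frame's foot hinge; the board runs from 145 mm in front of it (-x) to 105 mm behind (+x) and 175 mm to each side (y). Its -x side faces the robot, roughly; the frame leans back towards its +x.
- frame (a joint): frame on a foot hinge along the base's y, 32 mm above the table: two 18 mm square posts 298 mm apart, 182 mm tall, a 22 mm cross rail at 85 mm. 0 = upright, positive = leaning back; starts at about 0.45 on its back stop. A spring (0.4 N m leaning, 0.7 N m upright) tips it back. Forward limit -0.35; the lowered leg's foot meets the base just forward of upright and stops it.
- frame_pivot (a point): middle of the frame's foot hinge; axes of the leaning frame: y along the hinge, z up the posts
- dowel: round wooden dowel across the top of the frame, 14 mm thick, 280 mm free between the posts, 170 mm up the frame from the foot hinge. Origin at the middle of the dowel's axis, y along the dowel, z up the posts, x backwards out of the frame.
- leg (a joint): kickstand leg, bar 14 mm wide, 10 mm thick, 130 mm long, at the middle of the frame's front (-x). 0 = folded up along the posts, leaning back with the frame, so it stays; grows as it swings forward and down to its stop at 2.41 (42 degrees short of straight down). Lightly damped: past the vertical (about 0.45 while the frame leans) it drops to the stop by its own weight within 1 s and stays.
- leg_hinge (a point): hinge of the leg, 85 mm up the frame from the foot hinge and 24 mm in front of the frame's mid-plane; turns about the frame's y axis
- leg_foot (a point): centre of the rubber foot at the leg's free end: 14 mm thick, 16 mm wide (along the dowel), 24 mm long, 118 mm from the leg's hinge. Folded up, the centre stands 33 mm higher up the frame than the dowel axis and 24 mm in front of it.
- saddle: loose saddle rest: an upside-down U standing on its two walls; 34 mm across (x), 54 mm long (y), 53 mm tall, about 90 g. Cork crown 8 mm thick, plywood walls 6 mm thick, 22 mm apart inside; the opening runs along y, 45 mm deep. Origin midway between the walls' lower edges; z up. Best gripped across x.
- saddle_crown (a point): middle of the underside of the saddle's crown, 45 mm above its origin: this rests on the dowel when hung
- tumbler: bystander: clear glass tumbler, 72 mm across, 85 mm tall; origin under its centre. The saddle and the tumbler may stand on either side of the frame
- bowl: bystander: white bowl, 110 mm across, 45 mm tall
- jar_a: bystander: paint jar, 44 mm across, 50 mm tall
- jar_b: bystander: paint jar, 44 mm across, 50 mm tall
- mug: bystander: blue mug, 80 mm across, 90 mm tall

How it is judged (in metres and radians):
On the way, in this order (a step that is already met when the one before it is completed fails the run):
1. the saddle rest hangs astride the dowel, let go, while the frame still leans back (x of saddle_crown in the frame of dowel between -0.016 and 0.016 m and z of saddle_crown in the frame of dowel between -0.008 and 0.018 m and y of saddle_crown in the frame of dowel between -0.125 and 0.125 m and angle between saddle's own z axis and vertical below 0.6 rad and contact force between saddle and dowel above 0.15 N and contact force between each of the arm, the fingers and saddle below 0.1 N and value of joint leg below 0.4 rad), for 0.3 s.
2. the kickstand leg has gone over centre and is all the way down (value of joint leg above 2.3 rad and value of joint frame above 0.2 rad), for 0.2 s.
3. the frame is upright, held by the dowel (value of joint frame between -0.08 and 0.08 rad and velocity of joint frame between -0.1 and 0.1 rad/s and contact force between the fingers and dowel above 1.5 N), for 0.3 s.
At the end, for the whole second after the job is handed in: Frame within 0.08 rad (about 4.5 degrees) of upright and still, fingers pressing on the dowel with more than 1.5 N, leg on its down stop (joint above 2.3), saddle hanging on the dowel between the posts, carried by the dowel and not touched by the robot (all of step 3 and value of joint leg above 2.3 rad and x of saddle_crown in the frame of dowel between -0.016 and 0.016 m and z of saddle_crown in the frame of dowel between -0.008 and 0.018 m and y of saddle_crown in the frame of dowel between -0.125 and 0.125 m and angle between saddle's own z axis and vertical below 0.6 rad and contact force between saddle and dowel above 0.15 N and contact force between each of the arm, the fingers and saddle below 0.1 N); the arm keeps its last pose, push and grip.
It fails at once if the frame is thrown forward past upright (value of joint frame below -0.2 rad).
It fails at once if a bystander is moved or knocked over (distance of any of tumbler, bowl, jar_a, jar_b, mug from where it was at the start of the episode above 0.04 m or angle between any of tumbler, bowl, jar_a, jar_b, mug's own z axis and vertical above 0.6 rad).
It also fails if it takes over 72 s, if anything falls off the work surface, if the arm or the gripper's body presses on something with over 40 N, if the wrist force passes 120 N, or if a joint passes its speed limit or range.

## Working session

There is one attempt and no reset: what is moved stays moved. The work goes in short steps, Python scripts to look and compute and a tool call to move; the robot and the scene stay as the last step left them, time stands still between calls to the robot, and variables do not carry over. Pictures are saved under pics/ and viewed, at most 10 in all, crops included, and the job is handed in when it is done.

Besides the shell and the picture viewer there is one more tool, called after "Request:" as name(argument=value, ...) on one line, values as JSON. send_rows: Moves the arm, as the interface text tells. Its arguments: {"type":"object","properties":{"moves":{"type":"array"},"squeeze":{"type":"number"}},"required":["moves"]}

```bash
mkdir -p pics
cat > h.py <<'E'
import numpy as np, cv2
from workcell import bot
def ray(c,px):
    K,R,t=map(np.array,(c["camera_matrix"],c["R"],c["t"]))
    d=R.T@np.linalg.inv(K)@np.array([px[0],px[1],1.0]); o=-R.T@t
    return o,d/np.linalg.norm(d)
def tri(rays):
    A=sum(np.eye(3)-np.outer(d,d) for o,d in rays); b=sum((np.eye(3)-np.outer(d,d))@o for o,d in rays)
    X=np.linalg.solve(A,b); return X,[float(np.linalg.norm(np.cross(X-o,d))) for o,d in rays]
def proj(c,X):
    p=np.array(c["camera_matrix"])@(np.array(c["R"])@np.array(X)+np.array(c["t"])); return p[:2]/p[2]
E
python3 - <<'E'
from h import *
cs={n:bot.camera(n) for n in("scene","side","wrist")}
im=[cv2.cvtColor(cs[n]["color"],cv2.COLOR_RGB2BGR) for n in cs]
for n,i in zip(cs,im): cv2.imwrite(f"pics/{n}0.png",i)
for q in("base","frame_pivot","dowel","leg_hinge","leg_foot","saddle","saddle_crown","tumbler","bowl","jar_a","mug"):
    out={}
    for n in cs:
        l=bot.landmark_of(n,q); out[n]=[(np.round(x["pixel"],1).tolist(),round(x["p"],2)) for x in l[:3]]
    print(q,out)
    try:
        X,e=tri([ray(cs[n],out[n][0][0]) for n in("scene","side")]); print("   ",X.round(4),np.round(e,4))
    except Exception as ex: print(ex)
for n in cs: print(n,ray(cs[n],(320,200)))
E
```

```text
base {'scene': [([307.3, 229.5], 0.87)], 'side': [([309.1, 247.3], 0.89), ([351.9, 352.5], 0.66), ([340.3, 198.0], 0.64)], 'wrist': []}
    [ 0.5646  0.0101 -0.0347] [0.0062 0.0062]
frame_pivot {'scene': [([302.6, 219.1], 0.89)], 'side': [([310.3, 239.6], 0.62)], 'wrist': []}
    [ 0.5609 -0.0022  0.0222] [0.0046 0.0046]
dowel {'scene': [([320.2, 198.4], 0.68)], 'side': [([342.3, 199.3], 0.88)], 'wrist': []}
    [ 0.6428 -0.0251  0.1777] [0.0056 0.0056]
leg_hinge {'scene': [([303.5, 201.0], 0.55), ([306.1, 215.3], 0.49)], 'side': [([317.2, 219.0], 0.77)], 'wrist': []}
    [ 0.5776 -0.0108  0.1164] [0.0016 0.0016]
leg_foot {'scene': [([315.2, 185.5], 0.54)], 'side': [([231.8, 166.0], 0.64), ([333.4, 189.1], 0.63)], 'wrist': []}
    [0.4891 0.1834 0.0895] [0.1007 0.1007]
saddle {'scene': [([366.6, 152.2], 0.55)], 'side': [([235.8, 172.4], 0.53)], 'wrist': []}
    [ 0.5194  0.3693 -0.011 ] [0.0081 0.0081]
saddle_crown {'scene': [([369.4, 137.5], 0.81)], 'side': [([233.7, 164.8], 0.48)], 'wrist': []}
    [0.5165 0.3742 0.0361] [0.0031 0.0031]
tumbler {'scene': [([191.3, 285.9], 0.61)], 'side': [], 'wrist': []}
list index out of range
bowl {'scene': [([402.0, 175.9], 0.6)], 'side': [([289.0, 159.2], 0.83)], 'wrist': []}
    [0.6835 0.3164 0.0112] [0.0004 0.0004]
jar_a {'scene': [([380.5, 243.7], 0.66), ([327.2, 301.2], 0.61)], 'side': [([308.9, 245.1], 0.64), ([399.1, 246.2], 0.54), ([353.8, 199.0], 0.52)], 'wrist': []}
    [ 0.679   0.2322 -0.3168] [0.0316 0.0316]
mug {'scene': [([259.1, 335.4], 0.73)], 'side': [([414.3, 300.2], 0.86), ([354.8, 200.8], 0.52)], 'wrist': []}
    [ 0.6913 -0.2996 -0.0061] [0.0029 0.0029]
scene (array([ 1.0157598 , -0.43754987,  0.8324898 ]), array([-0.43268759,  0.48265982, -0.76145974]))
side (array([ 0.11554338, -0.72379423,  1.19853401]), array([ 0.35619784,  0.53978472, -0.76272901]))
wrist (array([0.15887719, 0.53148388, 0.37319488]), array([ 0.27232149, -0.12305174, -0.95430565]))
```

View pics/scene0.png

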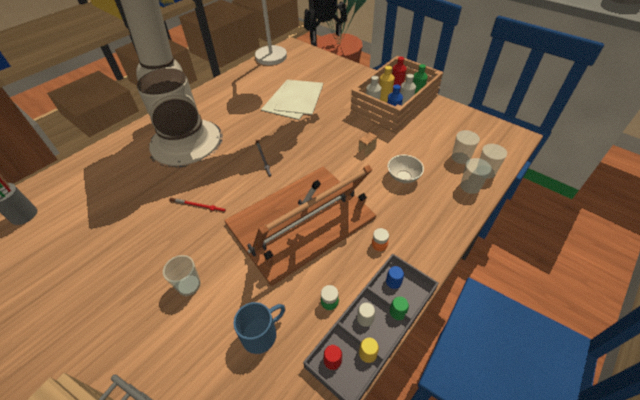

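View pics/side0.png

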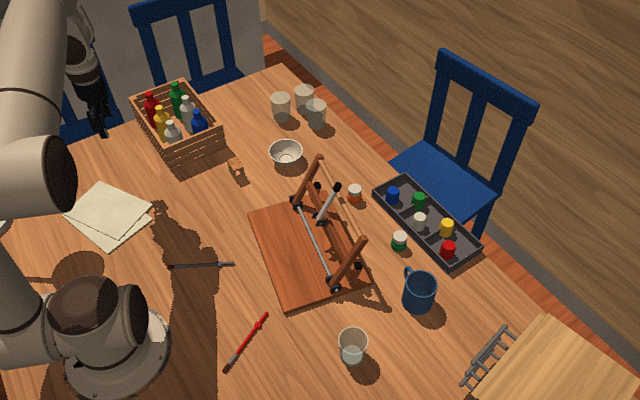

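The scene view shows the frame at about (300,210), the saddle at (367,147) and the tumbler at (183,275). In the side view the saddle is at (236,171), the leg foot at about (335,187) and the tumbler at (352,345). Next I'll zoom in and fit the poses.

Run:
```python
from h import *
a=cv2.imread("pics/side0.png");b=cv2.imread("pics/scene0.png")
o=np.zeros((600,800,3),np.uint8)
o[:400,:320]=cv2.resize(a[145:320,240:380],(320,400),interpolation=3)
o[:360,320:]=cv2.resize(b[158:286,214:384],(480,360),interpolation=3)
o[400:,:200]=cv2.resize(a[150:190,216:256],(200,200),interpolation=3)
o[400:,200:400]=cv2.resize(b[128:168,347:387],(200,200),interpolation=3)
o[400:,400:600]=cv2.resize(a[170:220,310:360],(200,200),interpolation=3)
o[400:,600:]=cv2.resize(b[170:220,290:340],(200,200),interpolation=3)
cv2.imwrite("pics/crops1.png",o)
for n in("scene","side"):
    bot.camera(n)
    for q in("base","saddle","frame"):
        l=bot.trace(n,q)
        print(n,q,[(np.round(x["extent"]).tolist(),round(x["p"],2),int(x["region"].sum())) for x in l[:2]])
        if l: np.save(f"m_{n}_{q}.npy",l[0]["region"])
        if l and q!="frame":
            c=max(cv2.findContours(l[0]["region"].astype(np.uint8),0,2)[0],key=cv2.contourArea)
            print(cv2.approxPolyDP(c,3 if q=="base" else 1.2,True)[:,0].tolist())
```

```text
scene base [([226.0, 168.0, 378.0, 284.0], 0.69, 9723)]
[[369, 165], [343, 180], [321, 167], [225, 222], [272, 285], [374, 218], [375, 213], [365, 204], [365, 194], [354, 192], [371, 171]]
scene saddle [([360.0, 134.0, 379.0, 154.0], 0.5, 316)]
[[370, 131], [366, 132], [359, 139], [359, 150], [364, 148], [365, 154], [370, 152], [376, 146], [377, 136]]
scene frame [([250.0, 163.0, 375.0, 253.0], 0.96, 2176)]
side base [([246.0, 157.0, 371.0, 314.0], 0.86, 10754), ([400.0, 267.0, 437.0, 320.0], 0.54, 1347)]
[[321, 155], [315, 157], [298, 190], [287, 201], [247, 213], [285, 313], [371, 284], [358, 257], [367, 239]]
side saddle [([228.0, 156.0, 246.0, 180.0], 0.73, 246)]
[[233, 157], [227, 160], [228, 169], [235, 180], [234, 172], [236, 170], [243, 177], [244, 174], [243, 168], [237, 158]]
side frame [([293.0, 155.0, 363.0, 285.0], 0.57, 2264)]
```

View pics/crops1.png

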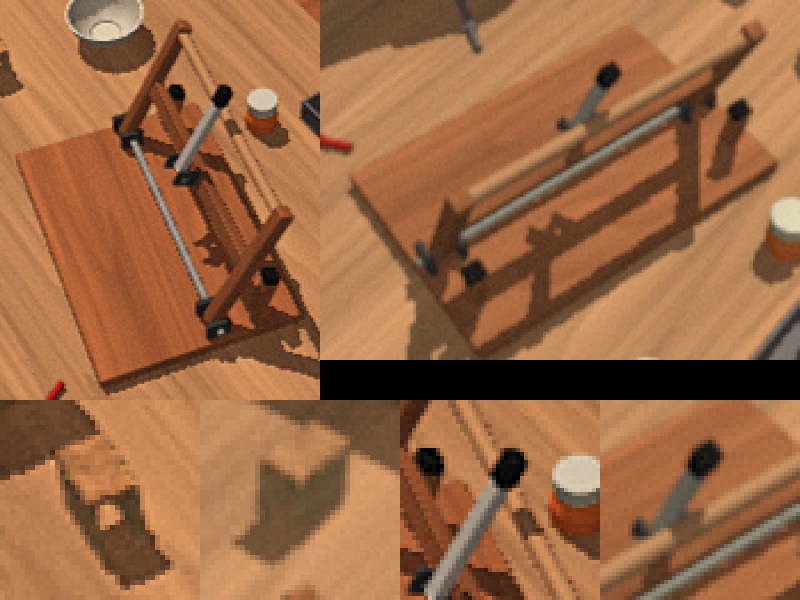

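The crops show the base's corners, both post tops, the black leg foot (scene (316,185), side (337,187)) and the saddle's crown quad. I'll fit the poses from these.

```bash
cat > fit.py <<'E'
from h import *
from scipy.optimize import least_squares
import pickle,sys
def Ry(a): c,s=np.cos(a),np.sin(a); return np.array([[c,0,s],[0,1,0],[-s,0,c]])
def Rz(a): c,s=np.cos(a),np.sin(a); return np.array([[c,-s,0],[s,c,0],[0,0,1]])
def base2w(p,X): return Rz(p[2])@np.array(X)+np.array([p[0],p[1],0])
def fr2w(p,X): return base2w(p,Ry(p[3])@np.array(X)+np.array([0,0,.032]))
E
python3 - <<'E'
from fit import *
cs={n:bot.camera(n) for n in("scene","side")}
B=[("scene",(224.6,222),(-.145,-.175,.018)),("scene",(324.5,166.9),(-.145,.175,.018)),("scene",(376,217),(.105,.175,.018)),("scene",(273,284),(.105,-.175,.010)),
("side",(247.4,213.7),(-.145,.175,.018)),("side",(285.5,313),(-.145,-.175,.012)),("side",(371,284),(.105,-.175,.018))]
F=[("scene",(368,168.7),(0,.149,.182)),("scene",(262.9,232),(0,-.149,.182)),("side",(320,156.8),(0,.149,.182)),("side",(363.8,239),(0,-.149,.182)),("scene",(316,184.7),(-.024,0,.203)),("side",(337,187),(-.024,0,.203))]
def res(p): return np.concatenate([proj(cs[n],base2w(p,X))-u for n,u,X in B]+[proj(cs[n],fr2w(p,X))-u for n,u,X in F])
r=least_squares(res,[.57,0,0,.45],loss="soft_l1"); p=r.x
print(p,np.round(res(p).reshape(-1,2),1).tolist())
np.save("base.npy",p)
for k,X in dict(dowel=(0,0,.17),dL=(0,.14,.17),dR=(0,-.14,.17),foot=(-.024,0,.203),lh=(-.024,0,.085)).items(): print(k,fr2w(p,X).round(4))
for n,q in(("side",[(227.6,161),(235,157.6),(243,166),(235.6,170.4)]),("scene",[(359.4,140),(368,133),(376.6,134.6),(367,145)])):
    P=[]
    for u in q:
        o,d=ray(cs[n],u); P.append(o+d*(.053-o[2])/d[2])
    P=np.array(P)
    print(n,P[:,:2].round(4).tolist(),P.mean(0).round(4),cv2.minAreaRect(P[:,:2].astype(np.float32)))
# saddle fit by silhouette
S=np.array([(sx*.017,sy*.027,z) for sx in(-1,1) for sy in(-1,1) for z in(0,.053)])
ms={n:np.load(f"m_{n}_saddle.npy") for n in cs}
def cost(v):
    t=0
    for n in cs:
        u=np.array([proj(cs[n],Rz(v[2])@X+[v[0],v[1],0]) for X in S])
        im=np.zeros((1600,2560),np.uint8); cv2.fillConvexPoly(im,cv2.convexHull((u*4+1.5).astype(np.int32)),1)
        m=cv2.resize(im,(640,400),interpolation=cv2.INTER_AREA*0+3) if 0 else im.reshape(400,4,640,4).mean((1,3))
        h=np.zeros((400,640),np.uint8); 
        cc=np.vstack(cv2.findContours(ms[n].astype(np.uint8),0,2)[0]); cv2.fillConvexPoly(h,cv2.convexHull(cc),1)
        t+=np.abs(m-h).sum()
    return t
from scipy.optimize import minimize
best=[]
for y0 in np.radians(range(0,180,20)):
    q=minimize(cost,[.517,.372,y0],method="Nelder-Mead",options=dict(initial_simplex=[[.517,.372,y0],[.527,.372,y0],[.517,.382,y0],[.517,.372,y0+.25]],maxfev=60)); best.append((q.fun,*q.x[:2].round(4),np.degrees(q.x[2])))
print(sorted(best)[:4])
for n in ("side","scene"):
  for q in ("tumbler","bowl","mug"):
    l=bot.boxes_of(n,q); print(n,q,[(np.round(x["extent"]).tolist(),round(x["p"],2)) for x in l[:2]])
E
```

```text
[ 0.56732895 -0.00909122 -0.23240494  0.45239925] [[-1.9, -2.9], [-1.8, -1.7], [0.2, -2.6], [-3.3, 1.3], [0.2, -2.3], [-0.9, -0.0], [3.6, -2.5], [-0.3, -0.5], [-0.2, -3.3], [2.1, -2.0], [2.2, -2.0], [-0.9, -0.1], [1.3, -0.2]]
dowel [ 0.6396 -0.0262  0.1849]
dL [0.6719 0.11   0.1849]
dR [ 0.6074 -0.1624  0.1849]
foot [ 0.6327 -0.0246  0.2251]
lh [ 0.5825 -0.0127  0.1189]
side [[0.5017, 0.3792], [0.5277, 0.3796], [0.531, 0.3334], [0.5034, 0.3296]] [0.5159 0.3555 0.053 ] ((0.5163931250572205, 0.3548935651779175), (0.027682140469551086, 0.04963243007659912), 1.9120395183563232)
scene [[0.5079, 0.331], [0.5092, 0.3771], [0.5359, 0.3879], [0.5412, 0.3264]] [0.5235 0.3556 0.053 ] ((0.5222264528274536, 0.3557683527469635), (0.032740894705057144, 0.06172318384051323), 4.859133720397949)
[(np.float64(75.1875), np.float64(0.5176), np.float64(0.3648), np.float64(-2.9961957055564707)), (np.float64(75.9375), np.float64(0.5182), np.float64(0.3655), np.float64(-3.3143451960727783)), (np.float64(76.5), np.float64(0.5181), np.float64(0.3646), np.float64(175.49215759143033)), (np.float64(77.1875), np.float64(0.518), np.float64(0.365), np.float64(176.1374500235733))]
side tumbler [([340.0, 322.0, 371.0, 368.0], 0.82), ([244.0, 155.0, 373.0, 314.0], 0.66)]
side bowl [([268.0, 138.0, 302.0, 168.0], 0.61)]
side mug [([399.0, 268.0, 437.0, 318.0], 0.97)]
scene tumbler [([163.0, 256.0, 203.0, 298.0], 0.65), ([250.0, 164.0, 375.0, 252.0], 0.3)]
scene bowl [([387.0, 152.0, 423.0, 186.0], 0.79), ([228.0, 166.0, 376.0, 286.0], 0.32)]
scene mug [([235.0, 298.0, 287.0, 353.0], 0.56)]
```

Run:
```python
from fit import *
cs={n:bot.camera(n) for n in("scene","side")}
for n,u in(("side",(178,167)),("side",(222,152)),("scene",(393,133)),("scene",(353,103)),("side",(350,366)),("scene",(186,292))):
    o,d=ray(cs[n],u); print(n,u,(o-d*o[2]/d[2]).round(3))
s=bot.get_obs(); print(s["tcp_rot"],s["opening"],s["time"],s["ee_pos"])
```

```text
side (178, 167) [0.375 0.495 0.   ]
side (222, 152) [0.524 0.478 0.   ]
scene (393, 133) [0.543 0.487 0.   ]
scene (353, 103) [0.326 0.544 0.   ]
side (350, 366) [ 0.445 -0.348  0.   ]
scene (186, 292) [ 0.477 -0.344  0.   ]
[-1.79998122e+02 -1.48862420e-03  1.55720643e+02] 0.08526856239905957 2.7 [0.22614492 0.50133711 0.19948762]
```

Request:
send_rows(moves=[0.97,-0.6,0,0,0,-0.95,-0.3,0.97,-0.6,0,0,0,-0.95,-0.3,0.97,-0.6,0,0,0,-0.95,-0.3,0.97,-0.6,0,0,0,-0.95,-0.3,0.97,-0.6,0,0,0,-0.95,-0.3,0.97,-0.6,0,0,0,-0.95,-0.3,0.97,-0.6,0,0,0,-0.95,-0.3,0.97,-0.6,0,0,0,-0.95,-0.3], squeeze=30)

```text
time: 3.7
ee_pos: [0.4209, 0.3808, 0.1995]
tcp_rot: [180.0, -0.0, 90.1]
wrist_force: [0.0, -0.1, -0.8]
opening: 0.0552
grasp_force: 0.0
```

Request:
send_rows(moves=[0.9,-0.2,-0.2,0,0,0,-0.3,0.9,-0.2,-0.3,0,0,0,-0.3,0.9,-0.2,-0.5,0,0,0,-0.3,0.6,0,-0.5,0,0,0,-0.3,0,0,0,0,0,0,-0.3])

```text
time: 4.32
ee_pos: [0.5029, 0.366, 0.1597]
tcp_rot: [-179.8, 0.1, 90.4]
wrist_force: [-0.4, -0.3, 0.3]
opening: 0.0556
grasp_force: 0.0
```

```bash
cat > look.py <<'E'
from fit import *
import sys
def look(tag,qs,names=("scene","side","wrist")):
    cs={n:bot.camera(n) for n in names}
    for n in names: cv2.imwrite(f"pics/{n}_{tag}.png",cv2.cvtColor(cs[n]["color"],cv2.COLOR_RGB2BGR))
    for q in qs:
        out={n:[(np.round(x["pixel"],1).tolist(),round(x["p"],2)) for x in bot.landmark_of(n,q)[:2]] for n in names}
        print(q,out)
        rs=[ray(cs[n],out[n][0][0]) for n in names if out[n]]
        if len(rs)>1: X,e=tri(rs); print("  ",X.round(4),np.round(e,4))
    s=bot.get_obs(); print(s["time"],s["ee_pos"].round(4),s["tcp_rot"].round(2),s["opening"],s["q"].round(1))
    return cs
E
python3 - <<'E'
from look import *
cs=look("1",["saddle","saddle_crown"])
c=cs["wrist"]
for v in((.5178,.3648,0),(.518,.357,0)):
  print(v,[proj(c,[v[0]+sx*.017,v[1]+sy*.027,.053]).round(0).tolist() for sx,sy in((-1,-1),(-1,1),(1,1),(1,-1))])
E
```

```text
saddle {'scene': [([368.1, 150.5], 0.83)], 'side': [([236.9, 174.7], 0.54)], 'wrist': [([334.5, 180.1], 0.74)]}
   [ 0.5196  0.3589 -0.002 ] [0.0068 0.0037 0.0051]
saddle_crown {'scene': [([368.6, 137.4], 0.52)], 'side': [([338.5, 188.3], 0.54)], 'wrist': [([335.6, 187.7], 0.64)]}
   [0.6062 0.2526 0.0574] [0.0839 0.1927 0.1394]
4.775 [0.5025 0.3666 0.1625] [ 1.7996e+02 -3.0000e-02  9.0430e+01] 0.05543214074517868 [ 36.1  14.4  16.7  92.2   0.  125.7]
(0.5178, 0.3648, 0) [[318.0, 215.0], [318.0, 152.0], [361.0, 152.0], [358.0, 215.0]]
(0.518, 0.357, 0) [[318.0, 224.0], [319.0, 162.0], [360.0, 162.0], [358.0, 224.0]]
```

View pics/wrist_1.png

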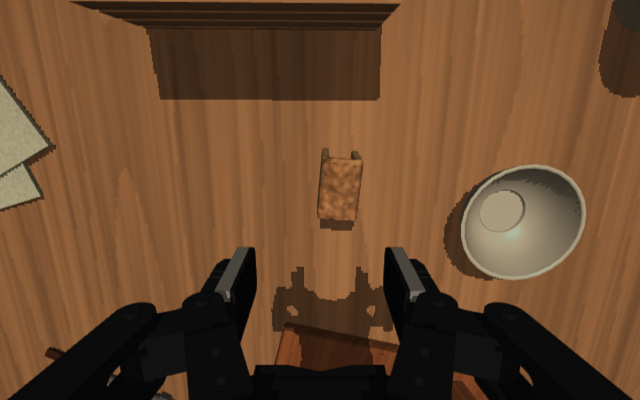

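The wrist view shows the cork crown quad at (324,157), (362,159), (356,221), (317,219). It is nearly aligned with the gripper, turned about -5°.

Run:
```python
from look import *
c=bot.camera("wrist")
P=[]
for u in((324,157),(362,159),(356,221),(317.5,219)):
    o,d=ray(c,u); P.append(o+d*(.053-o[2])/d[2])
P=np.array(P); print(P.round(4).tolist(),P.mean(0)); a=(P[0]+P[1]-P[2]-P[3]); print("long axis deg from y",np.degrees(np.arctan2(-a[0],a[1])))
print(bot.get_obs()["ee_pos"])
```

```text
[[0.5057, 0.3878, 0.053], [0.5366, 0.3863, 0.053], [0.5336, 0.3325, 0.053], [0.5007, 0.3341, 0.053]] [0.51913403 0.36018343 0.053     ]
long axis deg from y -4.229051241981218
[0.5025125  0.36650042 0.1623739 ]
```

Request:
send_rows(moves=[0.66,-0.25,0,0,0,-0.53,-0.3,0,0,-1,0,0,0,-0.3,0,0,-1,0,0,0,-0.3,0,0,-1,0,0,0,-0.3,0,0,-1,0,0,0,-0.3,0,0,-1,0,0,0,-0.3,0,0,-0.75,0,0,0,-0.3,0,0,0,0,0,0,-0.3])

```text
time: 5.82
ee_pos: [0.5184, 0.3596, 0.0169]
tcp_rot: [-179.9, 0.1, 85.8]
wrist_force: [0.3, -0.2, 0.9]
opening: 0.0555
grasp_force: 0.0
```

Request:
send_rows(moves=[0,0,0,0,0,0,0.4,0,0,0,0,0,0,0.6,0,0,0,0,0,0,0.6,0,0,0,0,0,0,0.6], squeeze=30)

```text
time: 6.32
ee_pos: [0.5196, 0.3605, 0.0197]
tcp_rot: [179.9, -0.1, 85.8]
wrist_force: [-1.4, -1.1, 6.2]
opening: 0.0317
grasp_force: 30.6
```

Request:
send_rows(moves=[0,0,0.5,0,0,0,0.6,0,0,1,0,0,0,0.6,0,0,1,0,0,0,0.6,0,0,1,0,0,0,0.6,0.3,-0.7,1,0,0,0,0.6,0.4,-0.9,1,0,0,0,0.6,0.4,-0.9,1,0,0,-0.1,0.6,0.4,-0.9,1,0,0,-0.16,0.6])

```text
time: 7.32
ee_pos: [0.5569, 0.2743, 0.2073]
tcp_rot: [180.0, -0.0, 83.6]
wrist_force: [0.4, 0.7, -1.0]
opening: 0.0315
grasp_force: 29.8
```

Request:
send_rows(moves=[0.4,-0.9,1,0,0,-0.1,0.6,0.4,-0.9,1,0,0,-0.1,0.6,0.45,-1,0,0,0,-0.1,0.6,0.45,-1,0,0,0,-0.1,0.6,0.45,-1,0,0,0,-0.1,0.6,0.45,-1,0,0,0,-0.1,0.6,0.45,-1,0,0,0,-0.1,0.6,0.45,-1,0,0,0,-0.1,0.6])

```text
time: 8.32
ee_pos: [0.6444, 0.0792, 0.2565]
tcp_rot: [180.0, -0.0, 76.7]
wrist_force: [-0.2, 0.4, -0.2]
opening: 0.0317
grasp_force: 29.8
```

Request:
send_rows(moves=[0.45,-1,0,0,0,-0.1,0.6,0.5,-1,-0.5,0,0,0,0.6,0,0,0,0,0,0,0.6])

```text
time: 8.7
ee_pos: [0.6681, 0.0283, 0.2422]
tcp_rot: [-179.9, 0.0, 75.7]
wrist_force: [-0.2, 0.2, -1.0]
opening: 0.0314
grasp_force: 29.9
```

Run:
```python
from look import *
cs=look("2",["saddle_crown","dowel","saddle"])
p=np.load("base.npy"); 
for n in cs:
    print(n,[proj(cs[n],fr2w(p,X)).round(1).tolist() for X in((0,.14,.17),(0,.08,.17),(0,0,.17))])
a=cv2.imread("pics/side_2.png");b=cv2.imread("pics/scene_2.png");w=cv2.imread("pics/wrist_2.png")
o=np.zeros((600,800,3),np.uint8)
o[:300,:400]=cv2.resize(a[130:220,260:380],(400,300),interpolation=3)
o[:300,400:]=cv2.resize(b[130:220,280:400],(400,300),interpolation=3)
o[300:,:480]=cv2.resize(w,(480,300),interpolation=3)
cv2.imwrite("pics/c2.png",o)
```

```text
saddle_crown {'scene': [([342.7, 167.1], 0.59)], 'side': [([334.5, 158.1], 0.67)], 'wrist': [([318.0, 256.3], 0.56)]}
   [0.6649 0.0303 0.262 ] [0.0037 0.0054 0.0037]
dowel {'scene': [([317.8, 197.7], 0.63), ([262.8, 336.2], 0.34)], 'side': [([343.9, 195.9], 0.65), ([316.1, 219.1], 0.39)], 'wrist': []}
   [ 0.6444 -0.0322  0.1924] [0.0021 0.0021]
saddle {'scene': [([342.7, 179.0], 0.56)], 'side': [([336.1, 168.9], 0.7)], 'wrist': [([314.3, 223.4], 0.9)]}
   [0.6657 0.0304 0.2225] [0.0028 0.0013 0.0025]
9.3 [0.6679 0.0303 0.2434] [179.99  -0.    75.89] 0.031384782237292186 [  2.6  24.5  38.7 104.2   0.  106.7]
scene [[363.2, 171.7], [344.3, 182.6], [317.6, 198.1]]
side [[321.5, 160.3], [329.4, 175.2], [340.6, 196.4]]
wrist [[295.2, 81.1], [298.4, 174.4], [301.9, 279.7]]
```

View pics/c2.png

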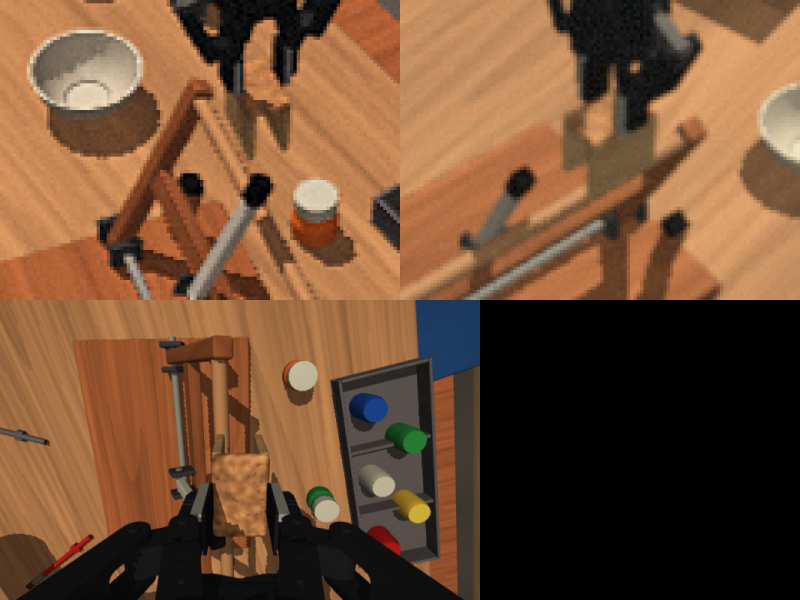

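The wrist view shows the dowel running under the saddle's opening. I'll measure its edges there.

Run:
```python
from look import *
w=cv2.imread("pics/wrist_2.png")
o=cv2.resize(w[55:235,230:390],(711,600)[:2] if 0 else (533,600),interpolation=3)
cv2.imwrite("pics/c3.png",o)
c=bot.camera("wrist");p=np.load("base.npy")
for r in (90,110,130,150,170):
    for x in (270,280,290,300,310):
        pass
    g=w[r,255:345].astype(int).sum(1); print(r,[int(v) for v in g[15:60]])
```

```text
90 [306, 310, 307, 304, 294, 292, 292, 293, 292, 291, 290, 252, 273, 309, 335, 352, 362, 368, 373, 380, 380, 377, 373, 368, 355, 342, 331, 316, 296, 275, 252, 221, 182, 133, 152, 152, 142, 133, 147, 248, 294, 283, 277, 268, 262]
110 [141, 150, 158, 158, 151, 147, 142, 141, 147, 147, 145, 142, 183, 275, 318, 341, 352, 366, 372, 373, 380, 381, 373, 370, 363, 351, 338, 328, 315, 291, 268, 241, 206, 165, 142, 154, 145, 137, 136, 145, 147, 143, 139, 133, 131]
130 [292, 289, 304, 318, 318, 314, 295, 168, 141, 144, 144, 145, 148, 202, 280, 318, 340, 356, 367, 372, 375, 377, 377, 373, 368, 362, 351, 337, 324, 307, 284, 264, 229, 193, 146, 153, 152, 142, 138, 135, 142, 154, 162, 266, 273]
150 [280, 293, 286, 302, 316, 314, 312, 294, 164, 143, 144, 148, 146, 154, 212, 288, 322, 344, 356, 365, 375, 375, 377, 378, 372, 366, 357, 345, 332, 319, 301, 277, 254, 222, 175, 137, 154, 145, 141, 138, 140, 143, 147, 140, 136]
170 [152, 224, 285, 283, 292, 308, 311, 307, 285, 161, 136, 140, 143, 146, 151, 211, 289, 324, 345, 359, 367, 373, 374, 379, 374, 371, 366, 353, 344, 328, 314, 293, 268, 239, 202, 172, 293, 300, 282, 275, 272, 281, 285, 278, 270]
```

View pics/c3.png

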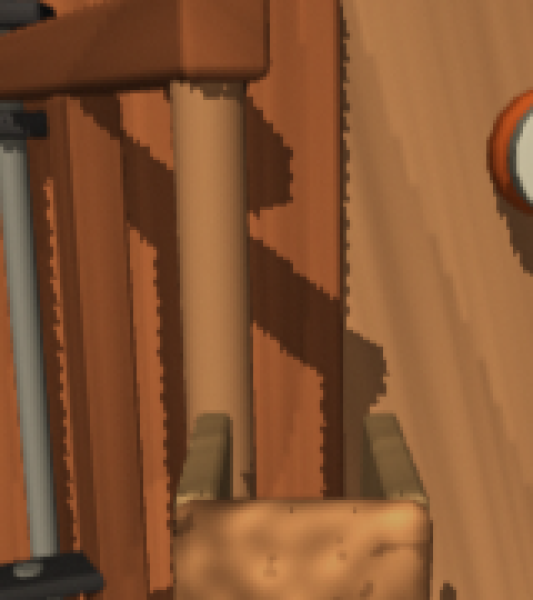

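Run:
```python
from look import *
c=bot.camera("wrist");s=bot.get_obs();p=np.load("base.npy")
P=[]
for u in((291.9,90),(293.6,130),(295.2,170)):
    o,d=ray(c,u); P.append(o+d*(.185-o[2])/d[2])
P=np.array(P);print(P.round(4).tolist(),"cam",o.round(3))
v=P[0]-P[2];print("dir deg from y",np.degrees(np.arctan2(-v[0],v[1])))
for Q in P: print(Q[0]-(.6396+(Q[1]+.0262)*np.tan(.2324)))
o,d=ray(c,(293,79));E=o+d*(.185-o[2])/d[2];print("post inner end",E.round(4), "model",fr2w(p,(0,.14,.177)).round(4))
print(s["ee_pos"],s["tcp_rot"])
```

```text
[[0.6685, 0.1055, 0.185], [0.663, 0.0812, 0.185], [0.657, 0.0553, 0.185]] cam [0.685 0.101 0.418]
dir deg from y -12.986372597922221
-0.0022293546186725743
-0.002048746899755427
-0.0019251846749147594
post inner end [0.671  0.1117 0.185 ] model [0.6749 0.1093 0.1912]
[0.66790328 0.03016206 0.24328365] [1.79996838e+02 5.16640082e-04 7.58822404e+01]
```

Request:
send_rows(moves=[-0.46,0.92,0,0,0,0.12,0.6,0,0,0,0,0,0,0.6,0,0,-0.7,0,0,0,0.6,0,0,-0.7,0,0,0,0.6,0,0,-0.5,0,0,0,0.6,0,0,0,0,0,0,0.6])

```text
time: 10.15
ee_pos: [0.6561, 0.0527, 0.1948]
tcp_rot: [-179.9, 0.0, 76.9]
wrist_force: [0.7, 0.0, -1.4]
opening: 0.0314
grasp_force: 29.9
```

Run:
```python
from look import *
cs=look("3",["saddle_crown"])
s=bot.get_obs();print(s["wrist_force"],s["torque"])
w=cv2.imread("pics/wrist_3.png");a=cv2.imread("pics/side_3.png");b=cv2.imread("pics/scene_3.png")
o=np.zeros((600,800,3),np.uint8)
o[:300,:400]=cv2.resize(a[140:215,280:380],(400,300),interpolation=3)
o[300:,:400]=cv2.resize(b[140:215,300:400],(400,300),interpolation=3)
o[:400,400:]=cv2.resize(w[80:280,220:420],(400,400),interpolation=3)
cv2.imwrite("pics/c4.png",o)
```

```text
saddle_crown {'scene': [([344.5, 170.8], 0.84)], 'side': [([325.9, 168.2], 0.88), ([353.1, 352.8], 0.43)], 'wrist': [([316.7, 255.9], 0.87)]}
   [0.6522 0.054  0.2177] [0.0031 0.0043 0.0035]
10.45 [0.6567 0.0531 0.1965] [ 1.7994e+02 -2.0000e-02  7.6910e+01] 0.03143152393914416 [  4.6  20.8  28.4  97.6  -0.  107.7]
[ 0.7446043   0.32276354 -0.90226625] [ 0.0029419  -0.02108532 -0.01152957]
```

View pics/c4.png

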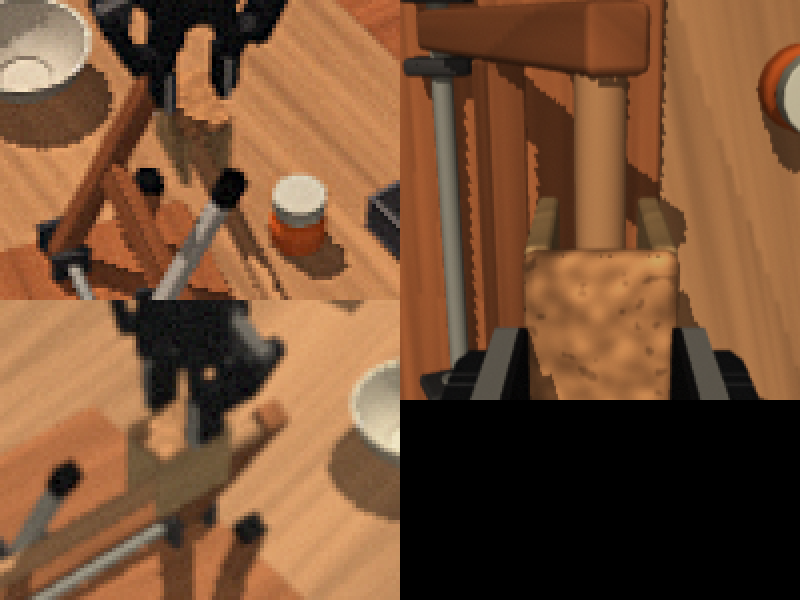

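The dowel lies centred between the saddle's walls. Lowering now.

Request:
send_rows(moves=[0,0,-0.4,0,0,0,0.6,0,0,-0.4,0,0,0,0.6,0,0,-0.25,0,0,0,0.6,0,0,0,0,0,0,0.6])

```text
time: 10.95
ee_pos: [0.656, 0.0531, 0.1686]
tcp_rot: [-179.9, 0.0, 76.9]
wrist_force: [-0.8, 0.3, -0.7]
opening: 0.0313
grasp_force: 29.9
```

Request:
send_rows(moves=[0,0,-0.1,0,0,0,0.6,0,0,0,0,0,0,0.6])

```text
time: 11.2
ee_pos: [0.6565, 0.0531, 0.1671]
tcp_rot: [180.0, -0.0, 76.9]
wrist_force: [0.2, 0.0, -1.6]
opening: 0.0314
grasp_force: 29.9
```

Release gently, to about 52 mm opening, then rise.

Request:
send_rows(moves=[0,0,0,0,0,0,0.15,0,0,0,0,0,0,-0.05,0,0,0,0,0,0,-0.25,0,0,0,0,0,0,-0.25,0,0,0,0,0,0,-0.25])

```text
time: 11.82
ee_pos: [0.6564, 0.0531, 0.167]
tcp_rot: [-180.0, -0.0, 76.9]
wrist_force: [-0.0, -0.1, -0.5]
opening: 0.0536
grasp_force: 0.0
```

Run:
```python
from look import *
cs=look("4",["saddle_crown","saddle"])
w=cv2.imread("pics/wrist_4.png");a=cv2.imread("pics/side_4.png");b=cv2.imread("pics/scene_4.png")
o=np.zeros((600,800,3),np.uint8)
o[:300,:400]=cv2.resize(a[140:215,280:380],(400,300),interpolation=3)
o[300:,:400]=cv2.resize(b[140:215,300:400],(400,300),interpolation=3)
o[:400,400:]=cv2.resize(w[80:280,220:420],(400,400),interpolation=3)
cv2.imwrite("pics/c5.png",o)
```

```text
saddle_crown {'scene': [([343.8, 180.9], 0.85), ([377.0, 242.4], 0.59)], 'side': [([325.9, 176.2], 0.64)], 'wrist': [([320.2, 257.4], 0.68)]}
   [0.6528 0.0525 0.1865] [0.0023 0.0049 0.0041]
saddle {'scene': [([341.4, 196.9], 0.67)], 'side': [([328.2, 181.4], 0.58)], 'wrist': [([315.8, 222.3], 0.95)]}
   [0.6567 0.051  0.147 ] [0.011  0.0102 0.0034]
12.275 [0.6564 0.0531 0.167 ] [-180.      0.     76.91] 0.05343287427510865 [  4.6  20.   24.1  94.1  -0.  107.7]
```

View pics/c5.png

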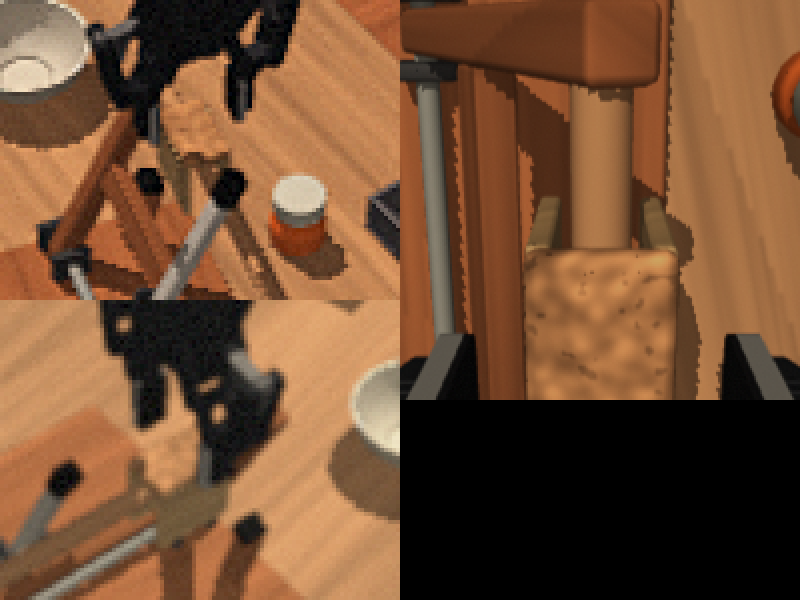

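The saddle hangs free with clear gaps to both pads. Next I'll rise, close the fingers and move behind the leg foot.

Request:
send_rows(moves=[0,0,0.6,0,0,0,-0.25,0,0,0.8,0,0,0,-0.25,0,0,1,0,0,0,-0.25,0,0,1,0,0,0,-0.25,0,0,1,0,0,0,-0.25,0,0,0.8,0,0,0,-0.25,0.4,-0.8,0,0,0,0,0.5,0.4,-0.9,0,0,0,0,1])

```text
time: 13.28
ee_pos: [0.6766, 0.0105, 0.2986]
tcp_rot: [179.9, -0.0, 77.0]
wrist_force: [0.7, 0.2, -0.4]
opening: 0.0172
grasp_force: 0.0
```

Request:
send_rows(moves=[0.1,-0.9,0,0,0,0,1,0,-0.9,0,0,0,0,1,0,0,-0.8,0,0,0,1,0,0,-0.8,0,0,0,1,0,0,-0.8,0,0,0,1,0,0,-0.8,0,0,0,1,0,0,0,0,0,0,1])

```text
time: 14.15
ee_pos: [0.6779, -0.035, 0.216]
tcp_rot: [-179.9, 0.0, 76.9]
wrist_force: [0.2, 0.3, 0.5]
opening: -0.0002
grasp_force: 0.0
```

Run:
```python
from look import *
cs=look("5",["saddle_crown","leg_foot","dowel"])
print(bot.get_obs()["wrist_force"])
w=cv2.imread("pics/wrist_5.png");a=cv2.imread("pics/side_5.png");b=cv2.imread("pics/scene_5.png")
o=np.zeros((600,800,3),np.uint8)
o[:300,:400]=cv2.resize(a[140:215,280:380],(400,300),interpolation=3)
o[300:,:400]=cv2.resize(b[140:215,280:380],(400,300),interpolation=3)
o[:400,400:]=cv2.resize(w,(400,400)) if 0 else cv2.resize(w[0:400,120:520],(400,400))
cv2.imwrite("pics/c6.png",o)
```

```text
saddle_crown {'scene': [([343.5, 181.3], 0.87)], 'side': [([326.3, 175.7], 0.61)], 'wrist': [([241.5, 78.5], 0.72)]}
   [0.6526 0.0544 0.1834] [0.0007 0.0021 0.0023]
leg_foot {'scene': [([315.2, 181.0], 0.69)], 'side': [([337.0, 187.9], 0.66)], 'wrist': [([224.9, 239.7], 0.85), ([251.5, 80.7], 0.42)]}
   [ 0.6294 -0.0227  0.2268] [0.0045 0.0037 0.0023]
dowel {'scene': [([319.5, 197.1], 0.85)], 'side': [([341.1, 198.3], 0.67)], 'wrist': [([254.9, 213.3], 0.89)]}
   [ 0.6398 -0.0255  0.1829] [0.0051 0.0044 0.0015]
14.75 [ 0.679  -0.0344  0.217 ] [180.    -0.    76.91] 0.0002488517138731624 [ -2.9  25.1  36.5 101.4   0.  100.2]
[-0.66628191  0.30208609 -0.89017841]
```

View pics/c6.png

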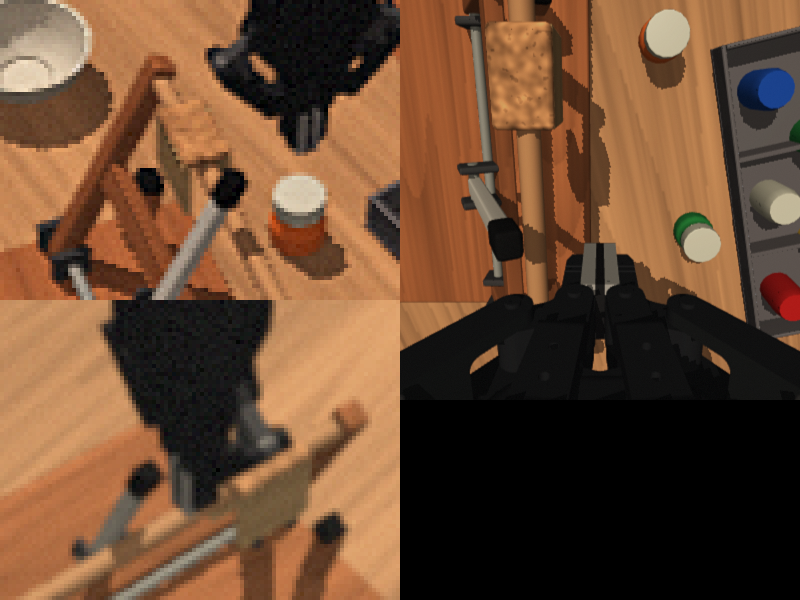

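The saddle is hanging well. In the wrist crop the foot (504,240) lies partly to the +y side of the fingers (597,275), so I'll shift 12 mm along the dowel and then push.

Request:
send_rows(moves=[0.1,0.48,-0.15,0,0,0,1,-0.5,0.12,0,0,0,0,1,-0.5,0.12,0,0,0,0,1,-0.5,0.12,0,0,0,0,1,-0.5,0.12,0,0,0,0,1,-0.5,0.12,0,0,0,0,1,-0.5,0.12,0,0,0,0,1,-0.5,0.12,0,0,0,0,1])

```text
time: 15.75
ee_pos: [0.5935, -0.0006, 0.213]
tcp_rot: [-180.0, -0.0, 76.9]
wrist_force: [-0.7, 0.0, 0.1]
opening: 0.0002
grasp_force: 0.0
```

Request:
send_rows(moves=[-0.5,0.12,0,0,0,0,1,-0.3,0.06,0,0,0,0,1,0,0,0,0,0,0,1,0,0,0,0,0,0,1])

```text
time: 16.25
ee_pos: [0.5742, 0.003, 0.2132]
tcp_rot: [180.0, -0.0, 76.9]
wrist_force: [0.3, -0.1, -0.0]
opening: 0.0
grasp_force: 0.0
```

Run:
```python
from look import *
cs=look("6",["saddle_crown","leg_foot","dowel"])
w=cv2.imread("pics/wrist_6.png");a=cv2.imread("pics/side_6.png");b=cv2.imread("pics/scene_6.png")
o=np.zeros((600,800,3),np.uint8)
o[:300,:400]=cv2.resize(a[140:290,240:440],(400,300),interpolation=3)
o[300:,:400]=cv2.resize(b[140:290,210:410],(400,300),interpolation=3)
o[:400,400:]=cv2.resize(w[0:400,120:520],(400,400))
cv2.imwrite("pics/c7.png",o)
```

```text
saddle_crown {'scene': [([343.2, 180.7], 0.95)], 'side': [([324.0, 175.4], 0.52)], 'wrist': [([447.6, 104.0], 0.78)]}
   [0.6513 0.0544 0.1876] [0.002  0.0074 0.0061]
leg_foot {'scene': [([317.3, 184.1], 0.59)], 'side': [([338.0, 188.3], 0.72), ([396.5, 246.5], 0.71)], 'wrist': []}
   [ 0.6331 -0.0202  0.2192] [0.0031 0.0031]
dowel {'scene': [([317.8, 199.9], 0.7)], 'side': [([342.7, 196.9], 0.52)], 'wrist': [([430.2, 234.8], 0.68)]}
   [ 0.6417 -0.0279  0.1812] [0.0002 0.0033 0.0032]
16.85 [0.5739 0.0031 0.2132] [-180.      0.     76.91] -0.00020519523876827032 [  0.3   8.7  15.7  97.   -0.  103.4]
```

View pics/c7.png

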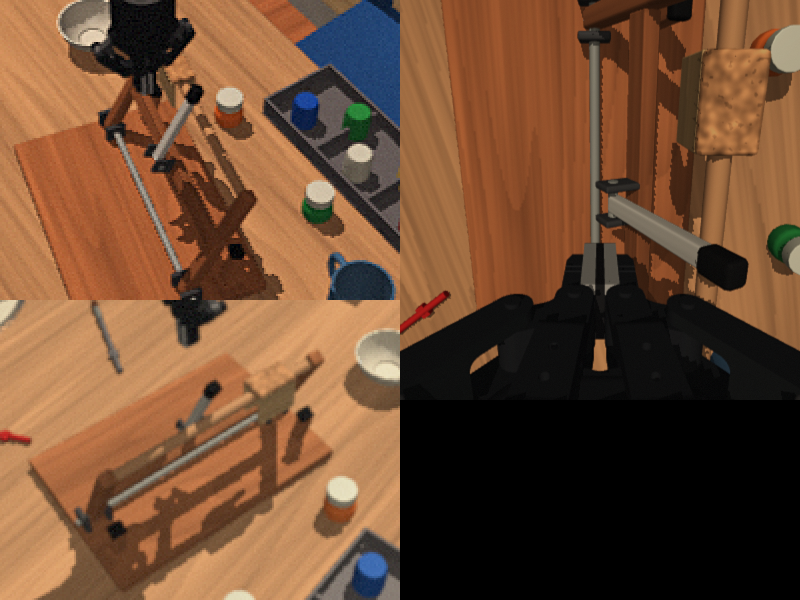

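The fingers passed on the foot's +y side without touching it, and the leg has not moved. I'll triangulate the foot from the two wrist views.

Run:
```python
from look import *
c=bot.camera("wrist"); s=bot.get_obs()
o6,d6=ray(c,(442,267)); o5,d5=ray(c,(224.5,240)); o5=o5+np.array([.679,-.0344,.217])-s["ee_pos"]
print(tri([(o5,d5),(o6,d6)]))
cs={n:bot.camera(n) for n in("scene","side")}
print(tri([(o5,d5),(o6,d6),ray(cs["scene"],(316,184.7)),ray(cs["side"],(337,187))]))
# fingertip appearance
print("tcp proj",proj(c,s["ee_pos"]))
```

```text
(array([ 0.63139786, -0.02353293,  0.22549533]), [0.00031439244161304543, 0.0003143924416131126])
(array([ 0.63155463, -0.02321691,  0.22418271]), [0.0006168514085411499, 0.0012493747460334186, 0.0021295437494531443, 0.0016412357075476197])
tcp proj [320.26904585 233.6550533 ]
```

Request:
send_rows(moves=[0,0,0.9,0,0,0,1,0,0,0.9,0,0,0,1,0,0,0.6,0,0,0,1,0.9,-0.32,0,0,0,0,1,0.9,-0.32,0,0,0,0,1,0.9,-0.32,0,0,0,0,1,0.9,-0.3,0,0,0,0,1,0.7,-0.27,0,0,0,0,1])

```text
time: 18.0
ee_pos: [0.6822, -0.0355, 0.2728]
tcp_rot: [-180.0, 0.0, 76.9]
wrist_force: [0.2, 0.2, -0.1]
opening: 0.0
grasp_force: 0.0
```

Request:
send_rows(moves=[0,0,-0.8,0,0,0,1,0,0,-0.8,0,0,0,1,0,0,-0.8,0,0,0,1,0,0,0,0,0,0,1])

```text
time: 18.5
ee_pos: [0.6807, -0.0351, 0.2116]
tcp_rot: [-179.8, 0.0, 76.9]
wrist_force: [0.0, -0.8, 0.5]
opening: -0.0001
grasp_force: 0.0
```

Request:
send_rows(moves=[-0.5,0.115,0,0,0,0,1,-0.5,0.115,0,0,0,0,1,-0.5,0.115,0,0,0,0,1,-0.5,0.115,0,0,0,0,1,-0.5,0.115,0,0,0,0,1,-0.5,0.115,0,0,0,0,1,-0.5,0.115,0,0,0,0,1,-0.5,0.115,0,0,0,0,1])

```text
time: 19.5
ee_pos: [0.5813, -0.0121, 0.2144]
tcp_rot: [179.9, -0.0, 76.9]
wrist_force: [-0.7, 1.0, -0.0]
opening: -0.0003
grasp_force: 0.0
```

Request:
send_rows(moves=[-0.4,0.1,0,0,0,0,1,0,0,0,0,0,0,1,0,0,0,0,0,0,1,0,0,0,0,0,0,1,0,0,0,0,0,0,1,0,0,0,0,0,0,1,0,0,0,0,0,0,1,0,0,0,0,0,0,1])

```text
time: 20.5
ee_pos: [0.5714, -0.0097, 0.2132]
tcp_rot: [-180.0, 0.0, 76.9]
wrist_force: [-0.8, 0.6, -1.4]
opening: 0.0001
grasp_force: 0.0
```

Run:
```python
from look import *
cs=look("7",["saddle_crown","leg_foot","dowel","leg_hinge"])
w=cv2.imread("pics/wrist_7.png");a=cv2.imread("pics/side_7.png");b=cv2.imread("pics/scene_7.png")
o=np.zeros((600,800,3),np.uint8)
o[:300,:400]=cv2.resize(a[140:290,240:440],(400,300),interpolation=3)
o[300:,:400]=cv2.resize(b[140:290,210:410],(400,300),interpolation=3)
o[:400,400:]=cv2.resize(w[0:400,120:520],(400,400))
cv2.imwrite("pics/c8.png",o)
```

```text
saddle_crown {'scene': [([346.6, 180.0], 0.66)], 'side': [([325.7, 175.8], 0.47)], 'wrist': [([448.9, 75.7], 0.89), ([332.7, 186.5], 0.35)]}
   [0.6551 0.0571 0.1849] [0.0049 0.0056 0.0048]
leg_foot {'scene': [([315.2, 183.7], 0.47)], 'side': [([339.3, 189.2], 0.73)], 'wrist': [([443.8, 242.1], 0.76)]}
   [ 0.632  -0.0255  0.2226] [0.004  0.0044 0.0008]
dowel {'scene': [([314.7, 197.7], 0.82)], 'side': [([340.2, 197.1], 0.6), ([327.0, 183.6], 0.18)], 'wrist': [([433.9, 213.3], 0.62)]}
   [ 0.6369 -0.0271  0.1846] [0.004  0.0008 0.0037]
leg_hinge {'scene': [([307.3, 198.6], 0.61), ([377.7, 243.1], 0.37)], 'side': [([400.1, 243.1], 0.71)], 'wrist': [([332.7, 187.1], 0.74)]}
   [ 0.6351 -0.0824  0.1431] [0.059  0.1362 0.0917]
21.25 [ 0.5714 -0.0097  0.2132] [180.    -0.    76.91] -0.0004426523530963949 [ -1.    8.3  15.3  97.    0.  102.1]
```

View pics/c8.png

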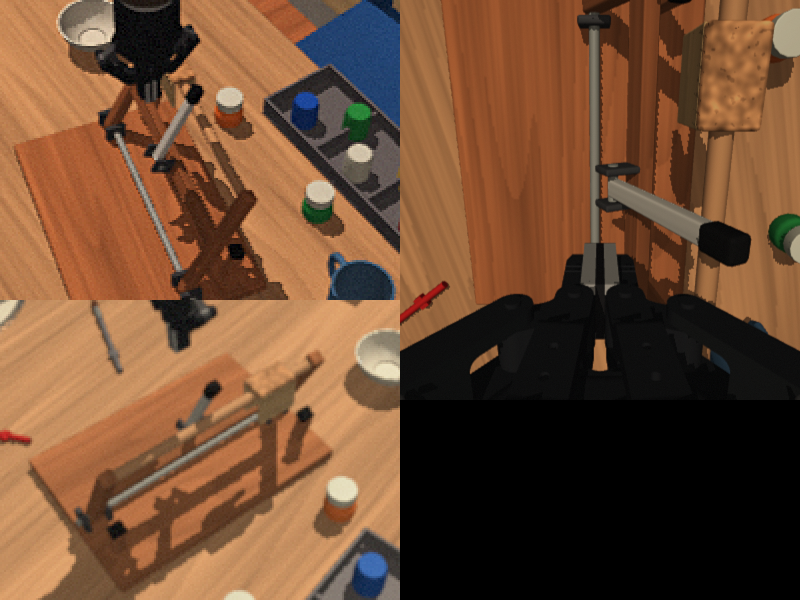

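I've now viewed 11 pictures, one over the limit of 10, because I lost count. I'll view no more and use only the detectors' numbers. The leg is still folded, so I'll go back around and push lower, in checked stages.

Request:
send_rows(moves=[0,0,0.9,0,0,0,1,0,0,0.9,0,0,0,1,0,0,0.6,0,0,0,1,0.9,-0.21,0,0,0,0,1,0.9,-0.21,0,0,0,0,1,0.9,-0.21,0,0,0,0,1,0.9,-0.21,0,0,0,0,1,0.7,-0.16,0,0,0,0,1])

```text
time: 22.25
ee_pos: [0.6797, -0.0349, 0.2728]
tcp_rot: [-180.0, 0.0, 76.9]
wrist_force: [-0.0, 0.3, 0.4]
opening: 0.0003
grasp_force: 0.0
```

Request:
send_rows(moves=[0,0,-0.9,0,0,0,1,0,0,-0.9,0,0,0,1,0,0,-0.85,0,0,0,1,-0.5,0.115,0,0,0,0,1,-0.5,0.115,0,0,0,0,1,-0.3,0.07,0,0,0,0,1,0,0,0,0,0,0,1])

```text
time: 23.12
ee_pos: [0.6463, -0.0271, 0.2074]
tcp_rot: [180.0, -0.0, 76.9]
wrist_force: [0.4, -0.6, 0.2]
opening: -0.0003
grasp_force: 0.0
```

Run:
```python
from look import *
look("8",["leg_foot"]); print(bot.get_obs()["wrist_force"])
```

```text
leg_foot {'scene': [([260.6, 333.8], 0.63), ([316.0, 183.7], 0.45)], 'side': [([338.4, 190.9], 0.58)], 'wrist': [([288.4, 247.5], 0.91)]}
   [ 0.6566 -0.134   0.128 ] [0.1968 0.1376 0.0794]
23.425 [ 0.6467 -0.0272  0.2067] [-179.99    0.     76.9 ] -0.00017442966391133322 [ -2.4  19.4  27.8  98.4   0.  100.7]
[ 0.18520124 -0.89345117 -0.32709312]
```

Request:
send_rows(moves=[-0.5,0.115,0,0,0,0,1,-0.5,0.115,0,0,0,0,1,0,0,0,0,0,0,1])

```text
time: 23.8
ee_pos: [0.6233, -0.0217, 0.2113]
tcp_rot: [179.5, -0.1, 76.9]
wrist_force: [5.3, -1.8, 19.0]
opening: -0.0004
grasp_force: 9.9
```

Run:
```python
from look import *
look("9",["leg_foot"]); print(bot.get_obs()["wrist_force"])
```

```text
leg_foot {'scene': [([311.6, 178.2], 0.58)], 'side': [([332.6, 189.0], 0.61)], 'wrist': [([308.1, 248.8], 0.82)]}
   [ 0.6168 -0.0208  0.2281] [0.0034 0.0032 0.0009]
24.1 [ 0.624  -0.0219  0.211 ] [ 1.7947e+02 -7.0000e-02  7.6890e+01] 0.00013210637846878455 [ -2.   15.3  23.2  97.4  -0.  101.1]
[ 5.13643507 -2.12373107 19.52754951]
```

The readings fit if the closed fingertips end higher than the TCP by about 25 mm: they rode over the foot, with 19 N upward. I'll back off and push with the TCP at 0.197, which clears the dowel either way.

Request:
send_rows(moves=[0,0,0.8,0,0,0,1,0.2,-0.05,0.3,0,0,0,1,0.9,-0.21,0,0,0,0,1,0.9,-0.21,0,0,0,0,1,0.3,-0.06,0,0,0,0,1,0,0,-0.8,0,0,0,1,0,0,-0.68,0,0,0,1,0,0,0,0,0,0,1])

```text
time: 25.1
ee_pos: [0.678, -0.0345, 0.1962]
tcp_rot: [-179.9, 0.0, 76.9]
wrist_force: [-0.2, -0.7, 0.4]
opening: -0.0003
grasp_force: 0.0
```

Run:
```python
from look import *
c=look("10",["leg_foot"]); s=bot.get_obs();print(s["wrist_force"])
for h in(0,.01,.02,.03): print(h,proj(c["wrist"],s["ee_pos"]+[.0025,.011,h]).round(0),proj(c["wrist"],s["ee_pos"]-[.0025,.011,-h]).round(0))
```

```text
leg_foot {'scene': [([315.3, 184.1], 0.67)], 'side': [([337.0, 184.4], 0.65)], 'wrist': [([214.5, 256.1], 0.56)]}
   [ 0.6326 -0.0219  0.228 ] [0.0028 0.003  0.0003]
25.4 [ 0.6791 -0.0347  0.1985] [ 1.7993e+02 -1.0000e-02  7.6910e+01] -0.00013394860010973428 [ -2.9  24.3  33.2  98.9   0.  100.2]
[ 0.83355823  0.352275   -0.61136103]
0 [321. 214.] [321. 253.]
0.01 [321. 220.] [321. 262.]
0.02 [321. 228.] [321. 271.]
0.03 [321. 237.] [322. 282.]
```

Request:
send_rows(moves=[0,0,-0.45,0,0,0,1,-0.4,0.092,0,0,0,0,1,-0.4,0.092,0,0,0,0,1,-0.4,0.092,0,0,0,0,1,-0.4,0.092,0,0,0,0,1,0,0,0,0,0,0,1])

```text
time: 26.15
ee_pos: [0.6384, -0.0253, 0.1868]
tcp_rot: [180.0, -0.0, 76.9]
wrist_force: [-0.0, -0.5, 0.1]
opening: 0.0002
grasp_force: 0.0
```

Run:
```python
from look import *
look("11",["leg_foot","dowel"]); print(bot.get_obs()["wrist_force"])
```

```text
leg_foot {'scene': [([312.5, 175.1], 0.59)], 'side': [([330.8, 186.7], 0.52)], 'wrist': [([260.2, 275.7], 0.88)]}
   [ 0.6151 -0.0167  0.2341] [0.0037 0.0033 0.0015]
dowel {'scene': [([318.4, 196.1], 0.91)], 'side': [([341.9, 197.4], 0.62), ([288.2, 159.6], 0.43)], 'wrist': [([318.4, 231.4], 0.62)]}
   [ 0.6395 -0.0255  0.1856] [0.0041 0.0052 0.0017]
26.6 [ 0.6391 -0.0255  0.1861] [-179.99    0.     76.9 ] 3.346592929553131e-05 [ -2.3  17.6  23.2  95.6  -0.  100.8]
[ 0.84553229  0.04149433 -0.16259093]
```

That's pushing the foot properly. Continuing over centre.

Request:
send_rows(moves=[-0.4,0.092,0,0,0,0,1,-0.4,0.092,0,0,0,0,1,-0.4,0.092,0,0,0,0,1,-0.4,0.092,0,0,0,0,1,-0.4,0.092,0,0,0,0,1,-0.3,0.07,0,0,0,0,1,0,0,0,0,0,0,1])

```text
time: 27.48
ee_pos: [0.581, -0.0121, 0.1866]
tcp_rot: [180.0, -0.0, 76.9]
wrist_force: [-0.4, -0.3, -0.8]
opening: 0.0002
grasp_force: 0.0
```

Request:
send_rows(moves=[0,0,0,0,0,0,1,0,0,0,0,0,0,1,0,0,0,0,0,0,1,0,0,0,0,0,0,1,0,0,0,0,0,0,1])

```text
time: 28.1
ee_pos: [0.5815, -0.0122, 0.1862]
tcp_rot: [-180.0, -0.0, 76.9]
wrist_force: [-0.4, -0.0, -0.9]
opening: -0.0001
grasp_force: 0.0
```

Run:
```python
from look import *
c=look("12",["leg_foot","dowel","saddle_crown"]); print(bot.get_obs()["wrist_force"])
p=np.load("base.npy"); 
a=2.41; X=np.array([-.024,0,.085])+.118*np.array([-np.sin(a),0,np.cos(a)]); W=fr2w(p,X); print("foot down expected",W,[proj(c[n],W).round(0) for n in c])
```

```text
leg_foot {'scene': [([283.1, 177.3], 0.54), ([379.5, 245.6], 0.47)], 'side': [], 'wrist': [([187.1, 182.0], 0.7)]}
   [0.4847 0.0167 0.1147] [0.006 0.006]
dowel {'scene': [([319.0, 198.9], 0.59)], 'side': [([342.1, 197.1], 0.74)], 'wrist': [([428.2, 230.7], 0.79), ([488.3, 36.0], 0.47)]}
   [ 0.6415 -0.0261  0.1814] [0.0021 0.0026 0.0028]
saddle_crown {'scene': [([341.6, 179.6], 0.91)], 'side': [([322.3, 174.3], 0.37)], 'wrist': [([446.3, 74.3], 0.86)]}
   [0.6481 0.0552 0.1911] [0.0036 0.0087 0.0072]
28.7 [ 0.5814 -0.0122  0.1862] [180.     0.    76.91] -0.0002356636990806734 [ -1.2   9.1  13.2  94.   -0.  101.9]
[-0.79129078 -0.66638198  0.18558448]
foot down expected [0.47613628 0.0124924  0.07442683] [array([283., 188.]), array([281., 240.]), array([190., 181.])]
```

The leg is down: in the wrist view it sits at (187,182), against (190,181) expected. Next is the free -y half of the dowel.

Request:
send_rows(moves=[0,0,1,0,0,0,0.5,0,0,1,0,0,0,0,0,0,1,0,0,0,-0.4,0.4,-0.9,0,0,0,0,-0.4,0.4,-0.9,0,0,0,0,-0.4,0.4,-0.9,0,0,0,0,-0.4,0.38,-0.93,0,0,0,0,-0.4,0,0,0,0,0,0,-0.4])

```text
time: 29.7
ee_pos: [0.6212, -0.1042, 0.2605]
tcp_rot: [-179.9, 0.0, 76.8]
wrist_force: [0.0, 0.7, 0.1]
opening: 0.0601
grasp_force: 0.0
```

Run:
```python
from look import *
c=look("13",["leg_foot","dowel"])
p=np.load("base.npy"); W=np.array([.476,.0125,.0744]);print([proj(c[n],W).round(0) for n in c])
w=cv2.imread("pics/wrist_13.png")
for y in(0.02,-.02,-.06): 
    X=[.657+(y-.0553)*.2306,y,.185]; u=proj(c["wrist"],X).round().astype(int); print(y,u,w[u[1],u[0]-24:u[0]+25:2].astype(int).sum(1).tolist() if 0<u[1]<400 else "")
```

```text
leg_foot {'scene': [([284.3, 186.8], 0.5)], 'side': [([280.6, 239.4], 0.55)], 'wrist': [([147.8, 82.0], 0.58)]}
   [0.4765 0.0151 0.0758] [0.0013 0.0007 0.0014]
dowel {'scene': [([346.7, 178.2], 0.67), ([317.3, 197.9], 0.64)], 'side': [([341.0, 198.1], 0.66)], 'wrist': [([317.7, 77.5], 0.66)]}
   [ 0.6505 -0.0034  0.1982] [0.0532 0.0324 0.024 ]
30.15 [ 0.6208 -0.1025  0.2615] [179.98  -0.    76.94] 0.05980599356405351 [ -9.4  18.9  33.4 104.5   0.   93.7]
[array([283., 188.]), array([281., 240.]), array([148.,  83.])]
0.02 [319   3] [129, 115, 114, 114, 117, 130, 140, 243, 303, 336, 349, 365, 360, 343, 318, 287, 246, 149, 117, 122, 115, 116, 115, 113, 264]
-0.02 [319  72] [129, 133, 135, 127, 125, 127, 131, 220, 304, 338, 357, 365, 362, 345, 320, 286, 240, 151, 129, 135, 129, 272, 272, 120, 122]
-0.06 [320 134] [134, 139, 138, 133, 134, 133, 142, 248, 318, 351, 358, 367, 355, 332, 305, 257, 184, 244, 260, 251, 251, 274, 147, 126, 127]
```

The leg is confirmed fully down, and the dowel is centred under the gripper. Descending and gripping.

Request:
send_rows(moves=[0,0,-0.9,0,0,0,-0.4,0,0,-0.9,0,0,0,-0.4,0,0,-0.9,0,0,0,-0.4,0,0,-0.9,0,0,0,-0.4,0,0,-0.9,0,0,0,-0.4,0,0,0,0,0,0,-0.4])

```text
time: 30.9
ee_pos: [0.62, -0.1026, 0.1472]
tcp_rot: [-179.8, 0.0, 76.9]
wrist_force: [0.4, -0.1, 0.1]
opening: 0.0596
grasp_force: 0.0
```

Request:
send_rows(moves=[0,0,0,0,0,0,0.3,0,0,0,0,0,0,0.6,0,0,0,0,0,0,0.9,0,0,0,0,0,0,1,0,0,0,0,0,0,1], squeeze=30)

```text
time: 31.52
ee_pos: [0.6209, -0.1029, 0.1498]
tcp_rot: [180.0, -0.0, 76.9]
wrist_force: [-3.1, 1.7, 6.5]
opening: 0.0126
grasp_force: 30.3
```

Gripped: opening 12.6 mm, 30 N. Now I'll follow the arc up.

Request:
send_rows(moves=[-0.175,0.04,0.08,0,0,0,1,-0.175,0.04,0.075,0,0,0,1,-0.175,0.04,0.07,0,0,0,1,-0.175,0.04,0.065,0,0,0,1,-0.175,0.04,0.06,0,0,0,1,-0.175,0.04,0.055,0,0,0,1,-0.175,0.04,0.05,0,0,0,1,-0.175,0.04,0.045,0,0,0,1])

```text
time: 32.52
ee_pos: [0.588, -0.0952, 0.1632]
tcp_rot: [179.6, -0.0, 76.9]
wrist_force: [7.8, -0.2, 5.8]
opening: 0.0124
grasp_force: 29.3
```

Run:
```python
from look import *
look("14",["dowel","saddle_crown"],("scene","side")); s=bot.get_obs();print(s["wrist_force"],s["grasp_force"])
```

```text
dowel {'scene': [([309.4, 184.6], 0.88), ([301.7, 196.6], 0.58)], 'side': [([331.0, 196.8], 0.53), ([311.0, 246.0], 0.16)]}
   [ 0.61   -0.0224  0.2036] [0.0033 0.0033]
saddle_crown {'scene': [([337.8, 168.3], 0.71)], 'side': [([311.5, 177.1], 0.58)]}
   [0.616  0.0771 0.1841] [0.0029 0.0029]
32.825 [ 0.588  -0.0952  0.1633] [ 1.7965e+02 -3.0000e-02  7.6910e+01] 0.012344240220620948 [-9.2 10.3 12.  91.3  0.  93.9]
[ 6.33992208 -1.05480603  7.88678433] 29.86884891986847
```

Request:
send_rows(moves=[-0.185,0.043,0.037,0,0,0,1,-0.185,0.043,0.033,0,0,0,1,-0.185,0.043,0.028,0,0,0,1,-0.185,0.043,0.024,0,0,0,1,-0.185,0.043,0.02,0,0,0,1,-0.185,0.043,0.015,0,0,0,1,-0.185,0.043,0.01,0,0,0,1,-0.15,0.035,0,0,0,0,1])

```text
time: 33.83
ee_pos: [0.5516, -0.0867, 0.1674]
tcp_rot: [179.7, -0.0, 76.9]
wrist_force: [6.1, -0.5, 8.2]
opening: 0.0123
grasp_force: 32.1
```

Run:
```python
from look import *
c=look("15",["dowel","saddle_crown","saddle","leg_foot"]); s=bot.get_obs();print(s["wrist_force"],s["grasp_force"])
p0=np.load("base.npy")
for th in(-.05,0,.05,.1):
    p=p0.copy();p[3]=th;p[2]=-.2269
    print(th,[[proj(c[n],fr2w(p,X)).round(1).tolist() for X in((0,.149,.182),(0,0,.17),(0,-.149,.182))] for n in c])
```

```text
dowel {'scene': [([297.9, 174.5], 0.91)], 'side': [([317.3, 201.4], 0.46)], 'wrist': [([320.2, 70.8], 0.85)]}
   [ 0.5698 -0.0133  0.2042] [0.0032 0.0064 0.0046]
saddle_crown {'scene': [([326.6, 157.5], 0.59)], 'side': [([298.1, 177.6], 0.8)], 'wrist': []}
   [0.5781 0.0813 0.1984] [0.0006 0.0006]
saddle {'scene': [([328.5, 175.0], 0.89), ([301.5, 174.5], 0.7)], 'side': [([304.8, 185.3], 0.53)], 'wrist': []}
   [0.5946 0.0721 0.1596] [0.0044 0.0044]
leg_foot {'scene': [([283.7, 195.4], 0.66)], 'side': [([276.5, 250.0], 0.64)], 'wrist': [([189.2, 82.3], 0.88)]}
   [0.4638 0.0182 0.0299] [0.0021 0.0028 0.0029]
34.575 [ 0.5516 -0.0868  0.1674] [ 1.7968e+02 -3.0000e-02  7.6910e+01] 0.01219983116878323 [-8.9  5.2  6.8 91.2  0.  94.1]
[5.91519919 0.01379691 7.75962442] 32.19488650560379
-0.05 [[[344.8, 143.6], [297.0, 172.9], [241.4, 198.6]], [[290.8, 158.4], [310.3, 200.9], [332.0, 243.2]], [[270.2, -644.7], [292.8, 73.2], [297.6, 412.5]]]
0 [[[347.1, 145.4], [299.0, 174.9], [243.3, 200.9]], [[294.0, 157.5], [313.4, 199.9], [335.6, 242.0]], [[311.4, -646.4], [315.6, 73.1], [317.3, 412.8]]]
0.05 [[[349.4, 147.4], [301.0, 176.9], [245.4, 203.5]], [[297.2, 156.7], [316.6, 199.1], [339.2, 240.9]], [[352.7, -644.0], [338.3, 73.1], [336.9, 412.2]]]
0.1 [[[351.7, 149.5], [303.1, 179.1], [247.5, 206.2]], [[300.4, 156.0], [319.7, 198.3], [342.8, 240.0]], [[393.1, -637.6], [360.7, 73.1], [356.3, 410.8]]]
```

The frame is at about 0.016 rad. I'll check the saddle's tilt by a silhouette fit before handing in.

Run:
```python
from look import *
cs={}
ms={}
for n in("scene","side"):
    cs[n]=bot.camera(n); l=bot.trace(n,"saddle"); print(n,[(x["extent"],round(x["p"],2)) for x in l[:2]])
    h=np.zeros((400,640),np.uint8); cv2.fillConvexPoly(h,cv2.convexHull(np.vstack(cv2.findContours(l[0]["region"].astype(np.uint8),0,2)[0])),1); ms[n]=h
S=np.array([(sx*.017,sy*.027,z) for sx in(-1,1) for sy in(-1,1) for z in(-.045,.008)])
D=np.array([.5698,-.0133,.202]);yd=np.array([.225,.974,0]);xd=np.array([.974,-.225,0])
def cost(s,t,dx,dz):
    C=D+yd*s+xd*dx+[0,0,dz]; R=Rz(-.227)@Ry(t); e=0
    for n in cs:
        u=np.array([proj(cs[n],C+R@X) for X in S]); im=np.zeros((1600,2560),np.uint8)
        cv2.fillConvexPoly(im,cv2.convexHull((u*4+1.5).astype(np.int32)),1); e+=np.abs(im.reshape(400,4,640,4).mean((1,3))-ms[n]).sum()
    return e
from itertools import product
r=sorted((cost(*v),v) for v in product((.07,.075,.08,.085,.09),np.arange(-.9,.5,.1),(-.006,-.002,.002,.006),(.002,.006,.01)))
for e,v in r[:8]: print(round(e,1),np.round(v,3))
print(ms["scene"].sum(),ms["side"].sum()); s=bot.get_obs(); print(s["ee_pos"],s["qd"].round(2),s["grasp_force"])
```

```text
scene [([314.9, 153.2, 339.0, 177.4], 0.85)]
side [([292.5, 163.9, 307.3, 192.0], 0.81)]
244.8 [ 0.09  -0.1   -0.006  0.002]
249.4 [ 0.085 -0.2   -0.006  0.002]
252.1 [ 0.085 -0.1   -0.006  0.002]
254.8 [ 0.09  -0.2   -0.006  0.002]
268.8 [ 0.085 -0.3   -0.006  0.002]
269.6 [ 0.085 -0.2   -0.006  0.006]
273.0 [ 0.085 -0.1   -0.006  0.006]
274.2 [ 0.085 -0.3   -0.006  0.006]
552 260
[ 0.55163371 -0.086767    0.16735615] [ 0.09 -0.07  0.03 -0.09 -0.08 -0.  ] 32.1948516368866
```

```bash
python3 -c "
from workcell import bot
print(bot.job_done())"
```

```text
the job is handed in; nothing more can be done
None
```

The job is handed in, with no verdict shown; by my last measurements the saddle hangs on the +y half, the leg is fully down and the frame is held about 0.02 rad from upright by the dowel. The leg took several pushes because the first ones missed the foot, and I viewed 11 pictures, one over the limit of 10.

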